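# Gas bleed station: seat the needle valve, open the cock, back off two turns, hold

### The arm

A 6-joint arm with a two-finger parallel gripper is mounted at the origin on a cart in front of the work surface, level with it; the furniture and walls round the work are solid. World frame = base frame: x ahead of the robot, y to its left, z up, the work surface at z = 0. Lengths are in mm, angles in rad, forces in N, time in s.
With the tool pointing down it reaches from about 300 to 750 mm from the base axis. Payload 8.5 kg.
Tool frame: the origin (TCP) lies between the finger pads; the fingertips stand ahead of it and the grasp point (between the pads) is the TCP (tcp_to_tips is the z of the fingertips in the tool frame, in mm); z points along the fingers, y is the line along which they close (so a half turn about z gives the same grasp; the last joint's range is limited). The gripper opens to 88 mm and grips with 3 to 60 N. Pads are 18 mm wide; open, the fingers measure 123 mm over their backs; the gripper's body (75 mm by 187 mm) begins 45 mm behind the grasp point.
Start: joints at [1.109, 0.381, 1.297, -0, 1.464, -0.215], TCP at [134.358, 533.318, 257.748] pointing down, gripper open.
Joint ranges: [-3.11, 3.11], [-0.89, 2.33], [0.22, 2.48], [-1.42, 4.56], [0.17, 2.85], [-2.88, 2.88]. Speed limits (rad/s): [2.39, 2.39, 3.14, 3.14, 3.14, 3.14].

### API

Orientations are given as a 3x3 rotation matrix whose columns are the frame's x, y, z axes.
In Python, from cell import get_state, camera, calibration, finish_job, tcp_to_tips gives the robot as it stands.
- The arm moves only by the shell command python3 -m jog 'ROWS' [FORCE]. ROWS is JSON, a list of rows, each a list of 3 entries, a list of its own where there are three numbers: the shift along the tool's x, y, z in mm, then the turn, a rotation vector about the tool's x, y, z in rad, then the opening, from -1 (shut) to 1 (fully open), so that 0 is half open. A call has 1 to 12 rows; each row is the pose to reach, as a shift and turn from the pose commanded when the call began, along the tool's axes at that moment; what a row does not reach only later rows make up. A row lasts 1/10 s, in which the tool goes at most 50 mm and 8.59 degrees, less where a joint would pass 70% of its speed; a pose out of reach is approached as far as the arm can. A call with a gripper value outside its range is refused whole. The fingers move at their own pace and stop on an object; FORCE is the grip in N (left out, the last holds). Time passes only in rows, so rows that repeat a pose let the fingers close. It gives the time, the measured TCP pose, the force, the opening and the grip force at its end, in the units of the state.
- get_state(): the state, without advancing time (a new reading comes with each control period).
- camera(name): name is "side" or "top"; returns the picture (420x560x3 uint8, red, green, blue); there is no depth.
- calibration(name): a dict with "fx", "fy", "cx", "cy" (pixels), "R" (3x3) and "t" (3): a world point X has camera coordinates R X + t. Camera axes: x right, y down, z forward; pixel columns grow to the right and rows downward; lengths in mm; the calibration is good to about 2 mm. A picture is of the moment at which its call begins. calibration takes no time and is no camera call.
- finish_job(): hands the job in; it is judged then, once.
The state is a dict: "time": time; "q": joint angles; "qd": joint speeds; "tau": joint torques, N m; "ee_pos": TCP position; "eef_rot": TCP orientation; "ft_force": force on the tool from outside, world axes, zero at the start; "torque": the same for the moment, N m; "grip_width": finger opening in mm; "finger_force": force on a finger pad.
Only numpy, scipy, OpenCV 4.12 (cv2) and the standard library are available. Lean on these libraries where they do the work, as an engineer would, in place of code of your own. Each camera call takes 0.05 s, during which the arm holds its last target. There are 200 camera calls.

### The job

Put the little gas bleed station on the bench into service. While its shut-off lever is still across the line, turn the handwheel clockwise until the needle valve is shut against its stop; only then swing the shut-off lever anticlockwise a quarter turn to its stop, in line with the pipe, so that the gas does not rush through. Then back the wheel off exactly two full turns anticlockwise from the stop and finish with the gripper still closed on the crank handle, holding the wheel there, without disturbing the things standing around.

Things in the scene. Friction and masses are not known exactly. Their poses are not given: they have to be found in the camera images.
- station: gas bleed station fixed to the bench: grey plate 70 x 270 x 8 mm under a steel line along its y, 56 mm up. From its +y end: black hose (runs to -x over the table edge), shut-off cock (y +85 mm), pressure gauge (y +7, top 114 mm up), needle valve with handwheel (y -65), brass silencer (to y -165). Origin: centre of the plate's underside; x away from the robot; yaw within 0.18
- wheel (a joint): opening of the needle valve, rad, about the upright wheel axis: 0 = shut, on its hard stop; grows anticlockwise seen from above (opening); two turns are 12.566; it can turn to 25.1. Starts between 1.6 and 7.5. About 0.09 N m of friction; stays where it is left
- wheel_axis (a point): centre of the handwheel, in its plane, 125 mm above the bench; fixed, turned with the station. The wheel is dark steel, 103 mm over its round rim (11 mm thick), three spokes; a 10 mm steel spindle in the hub ends 8 mm above the wheel's plane when shut and climbs 2.5 mm a turn
- crank_handle: black round grip standing upright on the wheel's rim, free to revolve on its pin, 19 to 20 mm in diameter, 52 mm long, from 9 to 61 mm above the wheel's plane; its axis circles 42 mm from the wheel axis. Origin: centre of its underside. Pinched from above it can be led round the circle without turning the gripper
- handle_mid (a point): point on the crank handle's axis 36 mm above the wheel's plane (161 mm above the bench); moves round with the wheel. With the valve shut it lies 42 mm from the wheel axis towards the station's -y; from there its angle about the wheel axis is the wheel's joint value
- cock_lever (a joint): angle of the shut-off lever, rad: 0 = shut, lever across the line and pointing along the station's +x (away from the robot); grows anticlockwise seen from above; 1.571 = open, on its stop, lever in line with the pipe and pointing along the station's +y. Starts between 0 and 0.08. About 0.16 N m of friction, stays where it is left
- cock_axis (a point): point on the upright axis of the shut-off lever at the height of the lever's grip (122 mm above the bench), fixed to the station and turned with it
- lever_grip (a point): centre of the lever's black sleeve, 70 mm from the cock's axis, 121 mm above the bench; the sleeve is 46 mm long (47 to 93 mm from the axis), 20 mm wide and 14 mm high (114 to 128 mm above the bench); moves with the lever
- wrench: bystander: flat steel spanner 160 x 38 x 8 mm lying in front of the station; origin under its middle
- tape_roll: bystander: roll of tape, 96 mm wide, 25 mm high, lying near the silencer's end; origin under its centre
- timer: bystander: white timer 60 x 62 x 18 mm beyond the hose; origin under its centre
- bottle: bystander: white plastic bottle 51 mm wide, 108 mm high, on the left; origin under its centre
- beaker: bystander: glass beaker 51 mm wide, 68 mm high, on the left; origin under its centre
- vial: bystander: small capped vial 25 mm wide, 47 mm high, on the right; origin under its centre
- marker: bystander: marker pen 135 x 17 mm lying on the left; origin under its centre

How it is judged (in metres and radians):
On the way, in this order (a step that is already met when the one before it is completed fails the run):
1. the wheel is turned clockwise to its stop while the shut-off lever is still across the line (value of joint wheel below 0.07 rad and value of joint cock_lever below 0.2 rad), for 0.2 s.
2. the shut-off lever is swung to its stop in line with the pipe while the needle valve stays shut (value of joint cock_lever above 1.48 rad and value of joint wheel below 0.3 rad), for 0.2 s.
At the end, for the whole second after the job is handed in: The wheel rests two full turns open from its stop (12.57 rad, within 0.26 rad or 15 degrees), the shut-off lever is in line with the pipe (within 5 degrees), and the fingers press on the crank handle with over 3 N, the grasp point within 20 mm of its axis seen from above (value of joint wheel between 12.306 and 12.826 rad and velocity of joint wheel between -0.15 and 0.15 rad/s and value of joint cock_lever above 1.48 rad and contact force between the fingers and crank_handle above 3 N and horizontal distance between the grasp point and handle_mid below 0.02 m); the arm keeps its last pose, push and grip.
It fails at once if one of the things standing around is shoved or knocked over (moved more than 30 mm) (distance of any of wrench, tape_roll, timer, bottle, beaker, vial, marker from where it was at the start of the episode above 0.03 m).
It also fails if it takes over 72 s, if anything falls off the work surface, if the arm or the gripper's body presses on something with over 40 N, if the wrist force passes 120 N, or if a joint passes its speed limit or range.

## Working session

There is one attempt and no reset: what is moved stays moved. The work goes in short steps, Python scripts to look and compute and a shell command to move; the robot and the scene stay as the last step left them, time stands still between calls to the robot, and variables do not carry over. Pictures are saved under pics/ and viewed, at most 10 in all, crops included, and the job is handed in when it is done.

```bash
mkdir -p pics; ls; python3 - <<'E'
from cell import *
import cv2, numpy as np
for n in("side","top"):
    cv2.imwrite(f"pics/{n}0.png",camera(n)[:,:,::-1]); c=calibration(n); print(n,c)
s=get_state(); print(s, tcp_to_tips)
E
```

```text
pics
side {'fx': 395.65537059564747, 'fy': 395.65537059564747, 'cx': 280.6844662809612, 'cy': 205.05295079454683, 'R': array([[-0.9065882 , -0.4220132 , -0.00164487],
       [-0.30466828,  0.6571895 , -0.68940496],
       [ 0.29201898, -0.62450526, -0.72437428]]), 't': array([ 466.3330105 ,  188.45868473, 1254.09356205])}
top {'fx': 530.1534015605612, 'fy': 530.1534015605612, 'cx': 275.562625440212, 'cy': 208.6034006627085, 'R': array([[ 0.02936778, -0.99952247,  0.00961052],
       [-0.99360627, -0.03023984, -0.10877559],
       [ 0.10901427, -0.00635458, -0.99401987]]), 't': array([  32.61891814,  503.15473211, 1837.7999563 ])}
{'time': 0.1, 'q': array([ 1.10870600e+00,  3.81118942e-01,  1.29808324e+00, -7.90408036e-06,
        1.46361694e+00, -2.15314611e-01]), 'qd': array([-0.00156391, -0.00146642, -0.00222721, -0.00036959, -0.0016794 ,
       -0.00095137]), 'tau': array([ 2.31859005e-03, -4.38649321e+01, -2.24910629e+01,  7.14227417e-02,
        3.42211139e-02, -5.95567917e-05]), 'ee_pos': array([134.27151826, 533.14690655, 257.23901345]), 'eef_rot': array([[-9.69705225e-01,  2.44277478e-01, -5.39748355e-04],
       [ 2.44277942e-01,  9.69704632e-01, -1.10134012e-03],
       [ 2.54363893e-04, -1.19982389e-03, -9.99999248e-01]]), 'ft_force': array([ 0.11832675, -0.19824892,  0.47513129]), 'torque': array([-0.02472948,  0.0144411 , -0.02427548]), 'finger_force': 0.0, 'grip_width': 87.96760065681285} 19.0
```

View pics/top0.png

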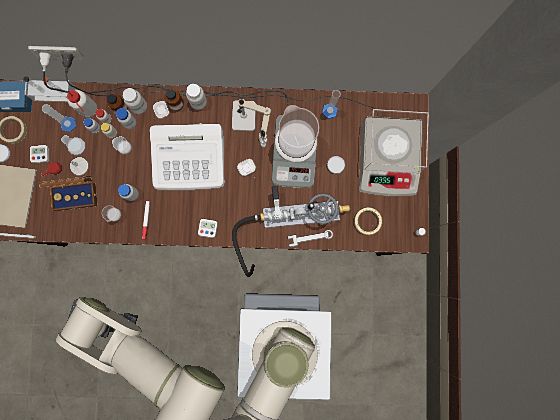

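View pics/side0.png

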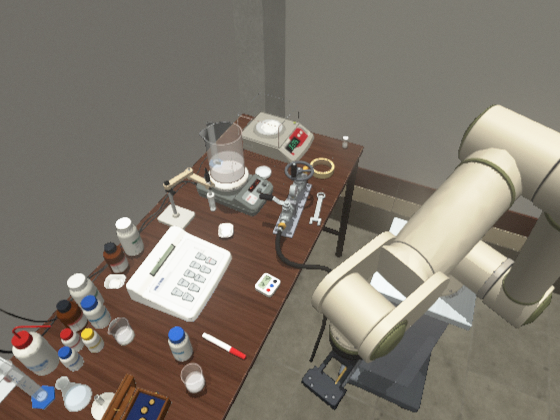

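The top view shows the station around (300,212), with the wheel near (322,209). In the side view the wheel is near (300,172). I'll zoom in on both.

```bash
cat > h.py <<'E'
import numpy as np, cv2
from cell import *
def proj(n,X):
    c=calibration(n); p=c["R"]@np.asarray(X,float)+c["t"]
    return np.array([c["fx"]*p[0]/p[2]+c["cx"],c["fy"]*p[1]/p[2]+c["cy"]])
def back(n,u,v,z):
    c=calibration(n); d=c["R"].T@np.array([(u-c["cx"])/c["fx"],(v-c["cy"])/c["fy"],1]); o=-c["R"].T@c["t"]
    return (o+d*(z-o[2])/d[2])
def crop(n,u0,v0,w,h,k,fn,marks=()):
    im=camera(n)[:,:,::-1]; im=cv2.resize(im[v0:v0+h,u0:u0+w],None,fx=k,fy=k,interpolation=cv2.INTER_CUBIC)
    for X in marks:
        p=(proj(n,X)-[u0,v0]+.5)*k; cv2.drawMarker(im,tuple(int(a) for a in p),(0,0,255),0,10,1)
    for u in range((u0//10+1)*10,u0+w,10): cv2.putText(im,str(u),(int((u-u0+.5)*k)-8,10),0,.35,(0,255,255)); cv2.line(im,(int((u-u0+.5)*k),12),(int((u-u0+.5)*k),18),(0,255,255))
    for v in range((v0//10+1)*10,v0+h,10): cv2.putText(im,str(v),(0,int((v-v0+.5)*k)+3),0,.35,(0,255,255))
    cv2.imwrite("pics/"+fn,im); return im
E
python3 - <<'E'
from h import *
crop("top",245,180,110,70,7,"t1.png")
crop("side",260,145,80,90,6,"s1.png")
E
```

```text
(no output)
```

View pics/t1.png

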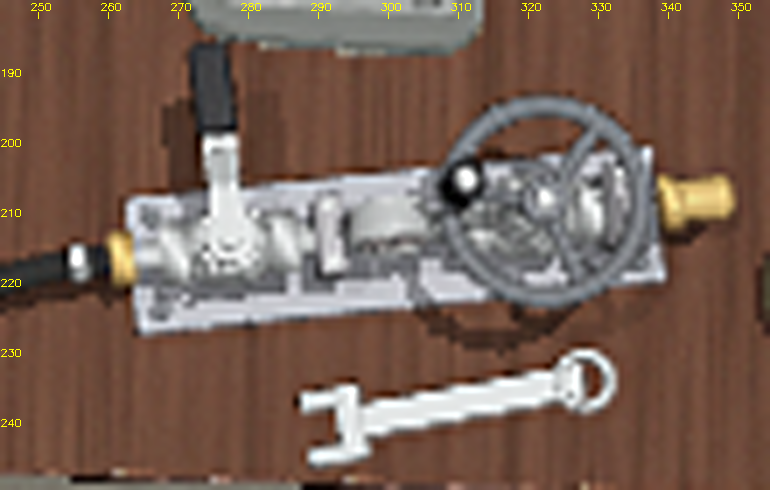

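View pics/s1.png

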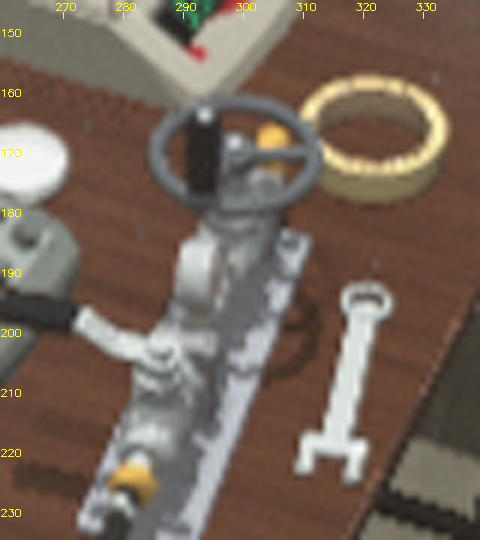

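```bash
python3 - <<'E'
from h import *
from scipy.optimize import least_squares
# local pts -> observed
obs=[("top",(35,135,8),(262.3,207.8)),("top",(35,-135,8),(338,200.5)),("top",(-35,-135,8),(339.5,219.5)),("top",(-35,135,8),(264.5,227)),
("top",(0,-65,125),(322,208.2)),("side",(0,-65,125),(299,170.2))]
W=lambda p,l:(p[0]+np.cos(p[2])*l[0]-np.sin(p[2])*l[1],p[1]+np.sin(p[2])*l[0]+np.cos(p[2])*l[1],l[2])
f=lambda p:np.concatenate([proj(n,W(p,l))-o for n,l,o in obs])
p0=[*back("top",300,213,8)[:2],0]
r=least_squares(f,p0,loss="soft_l1"); p=r.x
print(p,f(p).round(1))
wa=np.array(W(p,(0,-65,125)));ca=np.array(W(p,(0,85,122)))
h=back("top",310.5,205.7,186);print("wheel",wa,"top-only",back("top",322,208.2,125),"cock",ca)
d=h-wa;a=np.arctan2(d[1],d[0])-p[2]+np.pi/2;print("handle",h,np.hypot(*d[:2]),"joint",a)
g=back("top",274.5,192,125);d=g-ca;print("lever",g,np.hypot(*d[:2]),np.arctan2(d[1],d[0])-p[2])
# side handle check
print(proj("side",[*h[:2],186]),proj("side",[*h[:2],134]))
for n,u,v,z in(("wr",312,237,4),("tape",368,222,12),("timer",207,228,18)):print(n,back("top",u,v,z))
E
```

```text
[ 4.88483859e+02 -4.37323771e+01  1.27323182e-01] [ 0.  -0.2 -0.3 -0.1  0.4  0.3 -0.3  0.2  0.5  0.2 -0.6  0.3]
wheel [ 496.7375229  -108.20622476  125.        ] top-only [ 497.30441406 -106.52749879  125.        ] cock [477.69060524  40.57957741 122.        ]
handle [497.37551141 -63.54460515 186.        ] 44.66617618298715 joint 2.9999855037585688
lever [546.96001906  53.46218437 125.        ] 70.4571731859635 0.05655433152492359
[293.40361348 164.68738061] [293.07181655 176.38996933]
wr [407.24839895 -84.54976297   4.        ]
tape [ 465.86583999 -281.24366008   12.        ]
timer [427.03877398 286.61635707  18.        ]
```

Station yaw is 0.127, the wheel axis is at about (497,-107.5), the handle at about (497.5,-65) with the joint near 3.0, and the lever is at 0.05. The top and side views agree within a pixel. I'll move above the handle and turn the tool so its y lies along station -y.

```bash
python3 -m jog '[[[-28,-28,0],[0,0,0.13],1],[[-60,-60,0],[0,0,0.27],1],[[-95,-95,0],[0,0,0.41],1],[[-130,-130,0],[0,0,0.55],1],[[-165,-165,0],[0,0,0.69],1],[[-200,-200,0],[0,0,0.83],1],[[-235,-235,0],[0,0,0.97],1],[[-270,-270,0],[0,0,1.11],1],[[-305,-305,0],[0,0,1.25],1],[[-340,-340,0],[0,0,1.39],1],[[-370,-370,0],[0,0,1.53],1],[[-390,-390,0],[0,0,1.67],1]]' 20
cat > w.py <<'E'
import sys
from h import *
from scipy.spatial.transform import Rotation as Ro
# print tool shift/turn to reach world x y z with tool-y yaw
s=get_state(); a=[float(v) for v in sys.argv[1:]]
R=s["eef_rot"]; c,q=np.cos(a[3]),np.sin(a[3]); T=np.array([[q,c,0],[-c,q,0],[0,0,-1]])
print("t",s["time"],"q",s["q"].round(2),"pos",s["ee_pos"].round(1),"F",s["ft_force"].round(1),"grip",round(s["grip_width"],1),s["finger_force"])
print("shift",(R.T@(np.array(a[:3])-s["ee_pos"])).round(1),"turn",Ro.from_matrix(R.T@T).as_rotvec().round(3))
E
python3 w.py 497.5 -65 240 -1.4435
```

```text
time: 1.4
ee_pos: [418.3, 57.3, 257.7]
eef_rot: [[0.347, 0.938, 0.0], [0.938, -0.347, -0.0], [-0.0, 0.0, -1.0]]
ft_force: [-0.5, -0.4, -0.0]
grip_width: 88.4
finger_force: 0.0
t 1.4 q [-0.15  0.15  1.62 -0.    1.37  0.21] pos [418.3  57.3 257.7] F [-0.5 -0.4 -0. ] grip 88.4 0.0Traceback (most recent call last):
  File "w.py", line 8, in <module>
    print("shift",(R.T@(np.array(a[:3])-s["ee_pos"])).round(1),"turn",Ro.from_matrix(R.T@T).as_rotvec().round(3))
                                                                      ~~~~~~~~~~~~~~^^^^^^^
  File "scipy/spatial/transform/_rotation.pyx", line 1143, in scipy.spatial.transform._rotation.Rotation.from_matrix
ValueError: Non-positive determinant (left-handed or null coordinate frame) in rotation matrix 0: [[-4.62945173e-01 -8.86386894e-01  2.05153914e-04]
 [-8.86386916e-01  4.62945147e-01 -1.63297262e-04]
 [-4.97695438e-05  2.57443425e-04  9.99999966e-01]].
```

```bash
sed -i 's/\[q,c,0\],\[-c,q,0\]/[-q,c,0],[c,q,0]/' w.py; python3 w.py 497.5 -65 240 -1.4435
```

```text
t 1.4 q [-0.15  0.15  1.62 -0.    1.37  0.21] pos [418.3  57.3 257.7] F [-0.5 -0.4 -0. ] grip 88.4 0.0
shift [-87.3 116.7  17.7] turn [0.    0.    1.089]
```

```bash
python3 -m jog '[[[-15,20,0],[0,0,0.14],0.2],[[-35,45,0],[0,0,0.28],0.2],[[-55,73,0],[0,0,0.42],0.2],[[-70,94,5],[0,0,0.56],0.2],[[-80,107,10],[0,0,0.7],0.2],[[-87.3,116.7,17.7],[0,0,0.84],0.2],[[-87.3,116.7,17.7],[0,0,0.98],0.2],[[-87.3,116.7,17.7],[0,0,1.089],0.2],[[-87.3,116.7,17.7],[0,0,1.089],0.2]]'
python3 - <<'E'
from h import *
a=crop("top",275,170,80,70,5,"a.png",[(497.5,-65,186),(497,-107.5,125)]);b=crop("side",260,130,70,70,5,"b.png",[(497.5,-65,186),(497,-107.5,125)])
cv2.imwrite("pics/ab1.png",np.hstack([a,b]))
E
python3 w.py 497.5 -65 165 -1.4435
```

```text
time: 2.3
ee_pos: [497.4, -61.9, 239.9]
eef_rot: [[0.991, 0.134, -0.0], [0.134, -0.991, 0.0], [-0.0, -0.0, -1.0]]
ft_force: [-1.1, -0.0, -0.8]
grip_width: 53.5
finger_force: 0.0
t 2.4 q [-0.36  0.31  1.46 -0.    1.37  1.07] pos [497.4 -61.8 240. ] F [ 0.7 -0.4 -0.7] grip 52.8 0.0
shift [-0.3  3.2 75. ] turn [-0.     0.     0.012]
```

View pics/ab1.png

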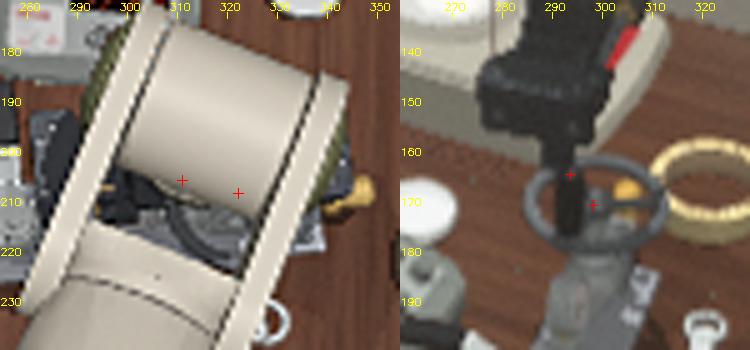

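The side view shows the gripper right above the handle, with its top at (293,165) as predicted. Descending and closing.

```bash
python3 -m jog '[[[0,3,20],[0,0,0.012],0.2],[[0,3,45],[0,0,0.012],0.2],[[0,3,65],[0,0,0.012],0.2],[[0,3,75],[0,0,0.012],0.2],[[0,3,75],[0,0,0.012],-1],[[0,3,75],[0,0,0.012],-1],[[0,3,75],[0,0,0.012],-1],[[0,3,75],[0,0,0.012],-1],[[0,3,75],[0,0,0.012],-1],[[0,3,75],[0,0,0.012],-1],[[0,3,75],[0,0,0.012],-1]]' 20
python3 w.py 497.5 -65 165 -1.4435
```

```text
time: 3.5
ee_pos: [498.6, -67.1, 166.0]
eef_rot: [[0.992, 0.123, 0.003], [0.123, -0.992, -0.005], [0.002, 0.005, -1.0]]
ft_force: [0.8, -12.5, -0.3]
grip_width: 18.7
finger_force: 20.0
t 3.5 q [-0.37  0.39  1.58 -0.    1.17  1.08] pos [498.6 -67.1 166. ] F [  0.8 -12.5  -0.3] grip 18.7 19.999656771578884
shift [-0.9 -2.3  1. ] turn [ 0.005 -0.002 -0.004]
```

Gripped, with the handle about 2 mm further along -y than estimated. In tool axes the handle sits at 42·(sin j, cos j) from the axis. I'll lead it clockwise to j = 1.5, then check.

```bash
python3 -m jog '[[[5,3.5,0],[0,0,0],-1],[[10,5,0],[0,0,0],-1],[[19,10,0],[0,0,0],-1],[[27,17.5,0],[0,0,0],-1],[[32.5,26.5,0],[0,0,0],-1],[[35.5,36.5,0],[0,0,0],-1],[[36,47,0],[0,0,0],-1],[[36,47,0],[0,0,0],-1],[[36,47,0],[0,0,0],-1]]' 20
python3 w.py 539 -104 165 -1.4435
```

```text
time: 4.4
ee_pos: [539.2, -107.6, 165.8]
eef_rot: [[0.992, 0.123, -0.001], [0.123, -0.992, -0.001], [-0.001, 0.001, -1.0]]
ft_force: [-5.9, -2.2, 7.5]
grip_width: 18.6
finger_force: 20.0
t 4.4 q [-0.41  0.46  1.44 -0.    1.23  1.04] pos [ 539.2 -107.6  165.8] F [-5.9 -2.2  7.5] grip 18.6 20.00068505483796
shift [ 0.3 -3.6  0.8] turn [ 0.001  0.001 -0.004]
```

```bash
python3 -m jog '[[[-2.4,9.3,0],[0,0,0],-1],[[-7,18.8,0],[0,0,0],-1],[[-13.7,26.8,0],[0,0,0],-1],[[-22.2,33,0],[0,0,0],-1],[[-32,36.8,0],[0,0,0],-1],[[-38,38,0],[0,0,0],-1],[[-42.5,38.1,0],[0,0,0],-1],[[-45.5,38,0],[0,0,0],-1],[[-47,38,0],[0,0,0],-1],[[-47,38,0],[0,0,0],-1],[[-47,38,0],[0,0,0],-1],[[-47,38,0],[0,0,0],-1]]' 20
python3 w.py 491.7 -150.7 165 -1.4435
```

```text
time: 5.6
ee_pos: [501.7, -151.1, 166.1]
eef_rot: [[0.992, 0.123, 0.012], [0.123, -0.992, -0.002], [0.012, 0.004, -1.0]]
ft_force: [22.4, 1.7, -4.1]
grip_width: 18.5
finger_force: 20.0
t 5.6 q [-0.52  0.42  1.52  0.    1.19  0.92] pos [ 501.7 -151.1  166.1] F [22.4  1.7 -4.1] grip 18.5 19.999318552945624
shift [-9.9 -1.7  1. ] turn [ 0.004 -0.012 -0.004]
```

The wheel is on its stop: x = 501.7, where j = 0 predicts about 502, pressing with 22 N. Releasing and rising. I'm also checking clearance from the glass vessel.

```bash
python3 -m jog '[[[-44,38,0],[0,0,0],-1],[[0,0,0],[0,0,0],-1]]' 2>&1 | head -0; python3 - <<'E'
from h import *
for u,v,z in((298,158,80),(298,142,200),(275,188,60),(298,187,60)):print(back("top",u,v,z).round())
E
```

```text
[674. -24.  80.]
[702. -17. 200.]
[570.  52.  60.]
[576. -28.  60.]
```

I sent an unintended jog there: those rows were relative to the current pose, so the tool pulled away and came back. Checking state and picture before going on.

```bash
python3 w.py 501.7 -151.1 165 -1.4435
python3 - <<'E'
from h import *
m=[(502.3,-151,186),(497,-109.3,125),(546.5,52.5,128)]
a=crop("top",255,170,95,70,4,"a.png",m);b=crop("side",255,130,90,100,4,"b.png",m)
a=cv2.copyMakeBorder(a,0,120,0,0,0);cv2.imwrite("pics/ab2.png",np.hstack([a,b]))
E
```

```text
t 5.8 q [-0.55  0.42  1.53 -0.    1.2   0.92] pos [ 490.8 -163.2  164.3] F [-34.3  -4.7   3. ] grip 10.3 15.15409566956805
shift [ 12.  -10.9  -0.7] turn [ 0.     0.006 -0.026]
```

View pics/ab2.png

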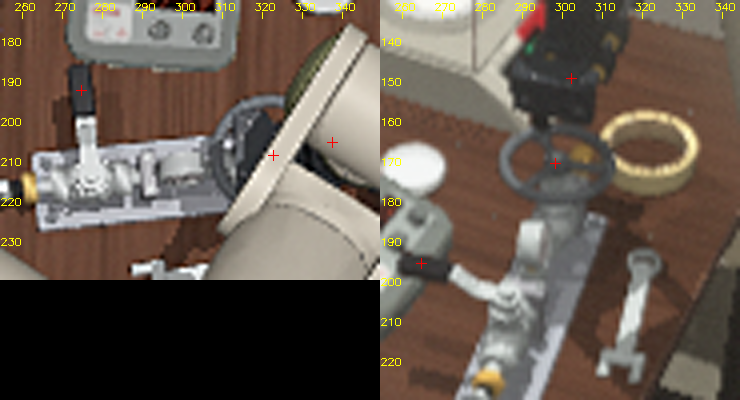

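The jog slipped the fingers off to the near side of the handle; they are now at x = 491, pressing it with 34 N towards opening. The lever is untouched, grip at side (264,195). I'll back off towards -x, open, and rise.

```bash
python3 -m jog '[[[-25,5,0],[0,0,0],-1],[[-25,5,0],[0,0,0],-1],[[-25,0,-30],[0,0,0],0.2],[[-25,0,-75],[0,0,0],0.2],[[-25,0,-75],[0,0,0],0.2],[[-25,0,-75],[0,0,0],0.2]]'
python3 - <<'E'
from h import *
m=[(502.3,-151,186),(502.3,-151,134),(497,-109.3,125)]
crop("side",265,125,70,70,7,"s3.png",m)
E
```

```text
time: 6.5
ee_pos: [472.9, -153.4, 240.5]
eef_rot: [[0.992, 0.124, 0.001], [0.124, -0.992, -0.001], [0.001, 0.001, -1.0]]
ft_force: [-0.8, 0.2, -0.3]
grip_width: 30.0
finger_force: 0.0
```

View pics/s3.png

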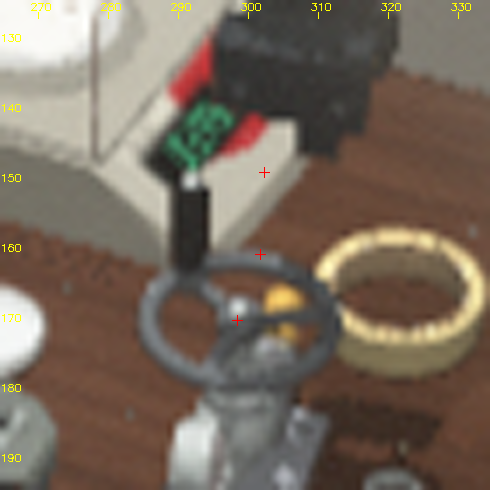

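The handle flicked round: its top is now at side (291.5,150.5) instead of (302,149), so the valve reopened a bit. I'll find its angle and shut it again.

```bash
python3 - <<'E'
from h import *
h=back("side",291.3,150.0,186);l=back("side",290.8,162.5,134);print(h,l)
o=np.array([497,-109.3])
best=min(np.arange(0,6.28,.02),key=lambda j:np.linalg.norm(proj("side",[*(o+42*np.array([np.cos(j-1.444),np.sin(j-1.444)])),186])-[291.3,150.2]))
print("j",best,o+42*np.array([np.cos(best-1.444),np.sin(best-1.444)]))
E
python3 w.py 531 -133 240 -1.4435
```

```text
[ 534.88789394 -131.07593141  186.        ] [ 533.78437742 -126.5282252   134.        ]
j 0.9400000000000001 [ 533.77762946 -129.58314501]
t 6.55 q [-0.55  0.3   1.47 -0.    1.37  0.89] pos [ 472.5 -153.2  239.5] F [ 0.6  0.5 -0.4] grip 34.8 0.0
shift [ 60.5 -12.8  -0.6] turn [-0.001  0.001 -0.003]
```

```bash
python3 -m jog '[[[35,-9,0],[0,0,0],0.2],[[63.7,-15.8,0],[0,0,0],0.2],[[63.7,-15.8,0],[0,0,0],0.2],[[63.7,-15.8,40],[0,0,0],0.2],[[63.7,-15.8,74],[0,0,0],0.2],[[63.7,-15.8,74],[0,0,0],0.2],[[63.7,-15.8,74],[0,0,0],-1],[[63.7,-15.8,74],[0,0,0],-1],[[63.7,-15.8,74],[0,0,0],-1],[[63.7,-15.8,74],[0,0,0],-1],[[63.7,-15.8,74],[0,0,0],-1],[[63.7,-15.8,74],[0,0,0],-1]]' 20
python3 w.py 533.8 -129.6 165 -1.4435
```

```text
time: 7.75
ee_pos: [533.9, -130.1, 166.8]
eef_rot: [[0.992, 0.124, 0.001], [0.124, -0.992, -0.0], [0.001, 0.001, -1.0]]
ft_force: [-1.3, 1.3, 6.4]
grip_width: 18.3
finger_force: 20.0
t 7.75 q [-0.45  0.46  1.44 -0.    1.23  0.99] pos [ 533.9 -130.1  166.8] F [-1.3  1.3  6.4] grip 18.3 20.000735833891667
shift [-0.1 -0.5  1.8] turn [ 0.001 -0.001 -0.003]
```

```bash
python3 -m jog '[[[-6.6,7,0],[0,0,0],-1],[[-13.6,11.8,0],[0,0,0],-1],[[-23.3,15.6,0],[0,0,0],-1],[[-29.5,16.7,0],[0,0,0],-1],[[-33.7,16.9,0],[0,0,0],-1],[[-37,16.8,0],[0,0,0],-1],[[-37,16.8,0],[0,0,0],-1],[[-37,16.8,0],[0,0,0],-1],[[-37,16.8,0],[0,0,0],-1],[[-37,16.8,0],[0,0,0],-1],[[-37,16.8,0],[0,0,0],-1]]' 20
python3 w.py 502 -151 165 -1.4435
```

```text
time: 8.85
ee_pos: [502.2, -151.3, 167.0]
eef_rot: [[0.992, 0.123, 0.009], [0.123, -0.992, -0.0], [0.009, 0.001, -1.0]]
ft_force: [16.1, 5.7, -1.0]
grip_width: 18.5
finger_force: 20.0
t 8.85 q [-0.52  0.42  1.52  0.    1.19  0.93] pos [ 502.2 -151.3  167. ] F [16.1  5.7 -1. ] grip 18.5 19.999830637243576
shift [-0.2 -0.3  2. ] turn [ 0.001 -0.009 -0.004]
```

On the stop again at the same place with a 16 N push. Now open, rise, and move over the lever.

```bash
python3 -m jog '[[[0,0,0],[0,0,0],0.2],[[0,0,0],[0,0,0],0.2],[[0,0,0],[0,0,0],0.2],[[0,0,0],[0,0,0],0.2],[[0,0,-30],[0,0,0],0.2],[[0,0,-70],[0,0,0],0.2],[[0,0,-70],[0,0,0],0.2],[[0,0,-70],[0,0,0],0.2]]'
python3 - <<'E'
from h import *
m=[(502.3,-151,186),(497,-109.3,125),(546.5,52.5,128)]
print("cam"); crop("side",255,125,90,95,6,"s4.png",m)
E
python3 w.py 545 52.5 220 -1.394
```

```text
time: 9.65
ee_pos: [499.1, -151.4, 236.3]
eef_rot: [[0.992, 0.123, 0.001], [0.123, -0.992, -0.001], [0.001, 0.001, -1.0]]
ft_force: [-0.6, 0.4, -0.3]
grip_width: 52.8
finger_force: 0.0
cam
t 9.7 q [-0.52  0.35  1.42 -0.    1.38  0.93] pos [ 498.8 -151.2  235.4] F [-0.4  0.6 -0.3] grip 52.8 0.0
shift [  71.  -196.4   15.4] turn [-0.001  0.001 -0.053]
```

View pics/s4.png

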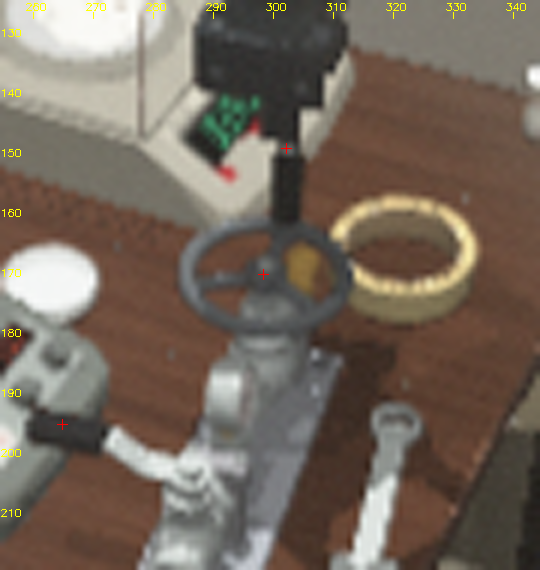

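The handle top is at (302,150), on the shut mark, and the lever mark sits on the sleeve at (264,195). Going to the lever.

```bash
python3 -m jog '[[[8,-24,0],[0,0,0],0],[[21,-60,0],[0,0,-0.02],0],[[35,-100,0],[0,0,-0.05],0],[[49,-140,0],[0,0,-0.053],0],[[60,-175,0],[0,0,-0.053],0],[[67.7,-195.3,0],[0,0,-0.053],0],[[67.7,-195.3,20],[0,0,-0.053],0],[[67.7,-195.3,50],[0,0,-0.053],0],[[67.7,-195.3,80],[0,0,-0.053],0],[[67.7,-195.3,100],[0,0,-0.053],0],[[67.7,-195.3,111],[0,0,-0.053],0],[[67.7,-195.3,111],[0,0,-0.053],0]]' 15
python3 w.py 542 51 124 -1.394
```

```text
time: 10.9
ee_pos: [541.5, 50.9, 123.2]
eef_rot: [[0.984, 0.176, -0.004], [0.176, -0.984, 0.0], [-0.004, -0.001, -1.0]]
ft_force: [0.1, 0.6, 0.2]
grip_width: 43.9
finger_force: 0.0
t 10.9 q [-0.12  0.51  1.51 -0.    1.12  1.27] pos [541.5  50.9 123.2] F [0.1 0.6 0.2] grip 43.9 0.0
shift [ 0.6 -0.  -0.8] turn [-0.001  0.004 -0.   ]
```

```bash
python3 -m jog '[[[0,0,0],[0,0,0],-1],[[0,0,0],[0,0,0],-1],[[0,0,0],[0,0,0],-1],[[0,0,0],[0,0,0],-1],[[0,0,0],[0,0,0],-1]]' 15
python3 w.py 542 51 124 -1.394
python3 - <<'E'
import numpy as np
# tool frame at start: x along lever, y = -left. axis at (-r,0); swing a (ccw)
r=64.5
for a in np.arange(.14,1.7,.14): print(round(a,2),(r*(np.cos(a)-1)).round(1),(-r*np.sin(a)).round(1))
E
```

```text
time: 11.4
ee_pos: [542.8, 50.7, 125.8]
eef_rot: [[0.984, 0.176, 0.002], [0.176, -0.984, -0.0], [0.002, 0.001, -1.0]]
ft_force: [0.3, -0.4, 4.4]
grip_width: 19.5
finger_force: 15.0
t 11.4 q [-0.12  0.5   1.51 -0.    1.13  1.27] pos [542.8  50.7 125.8] F [ 0.3 -0.4  4.4] grip 19.5 15.000360044650733
shift [-0.7 -0.4  1.8] turn [ 0.001 -0.002 -0.   ]
0.14 -0.6 -9.0
0.28 -2.5 -17.8
0.42 -5.6 -26.3
0.56 -9.9 -34.3
0.7 -15.2 -41.6
0.84 -21.4 -48.0
0.98 -28.6 -53.6
1.12 -36.4 -58.1
1.26 -44.8 -61.4
1.4 -53.5 -63.6
1.54 -62.5 -64.5
1.68 -71.5 -64.1
```

```bash
python3 -m jog '[[[-0.6,-9,0],[0,0,-0.14],-1],[[-2.5,-17.8,0],[0,0,-0.28],-1],[[-5.6,-26.3,0],[0,0,-0.42],-1],[[-9.9,-34.3,0],[0,0,-0.56],-1],[[-15.2,-41.6,0],[0,0,-0.7],-1],[[-21.4,-48,0],[0,0,-0.84],-1],[[-28.6,-53.6,0],[0,0,-0.98],-1],[[-36.4,-58.1,0],[0,0,-1.12],-1],[[-44.8,-61.4,0],[0,0,-1.26],-1],[[-53.5,-63.6,0],[0,0,-1.4],-1],[[-58,-64.3,0],[0,0,-1.47],-1],[[-58,-64.3,0],[0,0,-1.47],-1]]' 15
python3 w.py 469.8 103.5 124 0.127
```

```text
time: 12.6
ee_pos: [472.8, 105.3, 125.7]
eef_rot: [[-0.078, 0.997, -0.001], [0.997, 0.078, 0.003], [0.003, -0.001, -1.0]]
ft_force: [-3.7, 8.8, 9.0]
grip_width: 19.8
finger_force: 15.0
t 12.6 q [-0.03  0.42  1.68  0.    1.05 -0.11] pos [472.8 105.3 125.7] F [-3.7  8.8  9. ] grip 19.8 15.00000272411853
shift [-1.6 -3.1  1.7] turn [-0.001 -0.003 -0.049]
```

```bash
python3 -m jog '[[[-0.8,-3,0],[0,0,-0.05],-1],[[-1,-5,0],[0,0,-0.06],-1],[[-1,-7,0],[0,0,-0.06],-1],[[-1,-7,0],[0,0,-0.06],-1],[[-1,-7,0],[0,0,-0.06],-1],[[-1,-7,0],[0,0,-0.06],-1]]' 15
python3 w.py 469.8 103.5 124 0.127
```

```text
time: 13.2
ee_pos: [468.4, 104.6, 125.9]
eef_rot: [[-0.135, 0.991, 0.005], [0.991, 0.135, 0.005], [0.004, 0.005, -1.0]]
ft_force: [6.5, 16.4, 1.4]
grip_width: 19.9
finger_force: 15.0
t 13.2 q [-0.03  0.41  1.69  0.01  1.04 -0.17] pos [468.4 104.6 125.9] F [ 6.5 16.4  1.4] grip 19.9 14.999670294346288
shift [-1.3  1.2  1.9] turn [ 0.005 -0.004  0.009]
```

```bash
python3 -m jog '[[[-1,-2,0],[0,0,0],-1],[[-1,-3,0],[0,0,0],-1],[[-1,-3,0],[0,0,0],-1],[[-1,-3,0],[0,0,0],-1]]' 15
python3 w.py 469.8 103.5 124 0.127
```

```text
time: 13.6
ee_pos: [468.3, 104.1, 126.1]
eef_rot: [[-0.135, 0.991, 0.012], [0.991, 0.135, 0.007], [0.005, 0.013, -1.0]]
ft_force: [19.4, 25.5, -6.5]
grip_width: 19.9
finger_force: 15.0
t 13.6 q [-0.03  0.41  1.7   0.01  1.03 -0.17] pos [468.3 104.1 126.1] F [19.4 25.5 -6.5] grip 19.9 14.998392574489117
shift [-0.8  1.4  2.1] turn [ 0.013 -0.005  0.008]
```

The lever is on its stop, at angle 1.58 with a 19 N push. Releasing and rising.

```bash
python3 -m jog '[[[0,0,0],[0,0,0],0],[[0,0,0],[0,0,0],0],[[0,0,0],[0,0,0],0],[[0,0,0],[0,0,0],0],[[0,0,-20],[0,0,0],0],[[0,0,-60],[0,0,0],0],[[0,0,-100],[0,0,0],0.2],[[0,0,-112],[0,0,0],0.2],[[0,0,-112],[0,0,0],0.2]]' 20
python3 - <<'E'
from h import *
m=[(502.3,-151,186),(497,-109.3,125),(478-8.9,39.5+69.4,128)]
a=crop("top",245,170,95,70,4,"a.png",m);b=crop("side",255,130,90,120,4,"b.png",m)
a=cv2.copyMakeBorder(a,0,200,0,0,0);cv2.imwrite("pics/ab5.png",np.hstack([a,b]))
E
python3 w.py 502 -151 235 -1.4435
```

```text
time: 14.5
ee_pos: [464.5, 100.9, 238.7]
eef_rot: [[-0.135, 0.991, 0.004], [0.991, 0.135, -0.0], [-0.001, 0.004, -1.0]]
ft_force: [0.2, 0.5, -0.8]
grip_width: 52.7
finger_force: 0.0
t 14.6 q [-0.04  0.27  1.53 -0.    1.34 -0.17] pos [463.7 100.9 236.2] F [ 0.  -0.2 -0.9] grip 53.1 0.0
shift [-254.8    3.9    1.2] turn [-1.000e-03  1.000e-03  1.579e+00]
```

View pics/ab5.png

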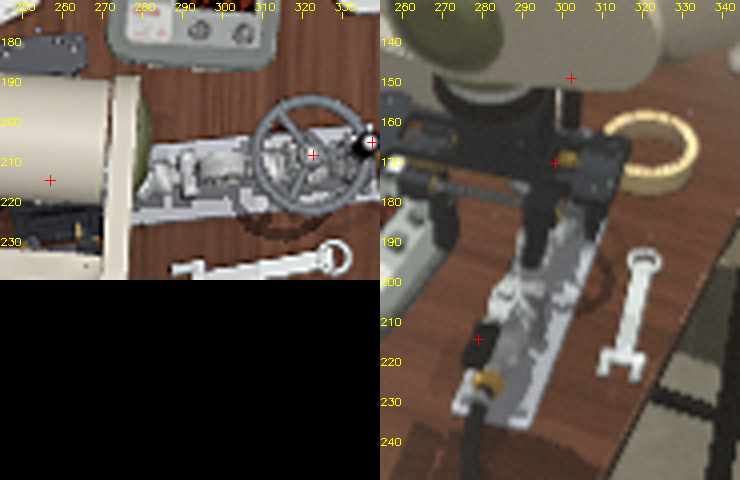

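The lever lies in line with the pipe: its sleeve at side (279,214) is on the mark. The handle is still at the shut position, top view (337,205). Back to the handle.

```bash
python3 -m jog '[[[-15,0,0],[0,0,0.13],0.2],[[-40,1,0],[0,0,0.27],0.2],[[-65,1,0],[0,0,0.41],0.2],[[-90,2,0],[0,0,0.55],0.2],[[-115,2,0],[0,0,0.69],0.2],[[-140,2,0],[0,0,0.83],0.2],[[-165,3,0],[0,0,0.97],0.2],[[-190,3,0],[0,0,1.11],0.2],[[-215,4,0],[0,0,1.25],0.2],[[-240,4,0],[0,0,1.39],0.2],[[-255,4,0],[0,0,1.53],0.2],[[-255,4,0],[0,0,1.579],0.2]]' 20
python3 -m jog '[[[0,0,0],[0,0,0],0.2],[[0,0,0],[0,0,0],0.2]]' >/dev/null; python3 w.py 502 -151.2 167 -1.4435
```

```text
time: 15.8
ee_pos: [502.4, -152.8, 235.0]
eef_rot: [[0.993, 0.121, -0.003], [0.121, -0.993, 0.001], [-0.003, -0.002, -1.0]]
ft_force: [-0.4, 0.5, -0.1]
grip_width: 52.7
finger_force: 0.0
t 16.0 q [-0.52  0.35  1.4   0.    1.38  0.92] pos [ 502.4 -150.8  236. ] F [-0.1 -0.   0.1] grip 52.9 0.0
shift [-0.3  0.4 69. ] turn [-0.001  0.002  0.002]
```

```bash
python3 -m jog '[[[0,0.4,20],[0,0,0],0.2],[[0,0.4,45],[0,0,0],0.2],[[0,0.4,62],[0,0,0],0.2],[[0,0.4,69],[0,0,0],0.2],[[0,0.4,69],[0,0,0],-1],[[0,0.4,69],[0,0,0],-1],[[0,0.4,69],[0,0,0],-1],[[0,0.4,69],[0,0,0],-1],[[0,0.4,69],[0,0,0],-1],[[0,0.4,69],[0,0,0],-1]]' 20
python3 w.py 502 -151.2 167 -1.4435
```

```text
time: 17.0
ee_pos: [502.9, -151.2, 168.6]
eef_rot: [[0.992, 0.128, 0.001], [0.128, -0.992, 0.0], [0.001, -0.0, -1.0]]
ft_force: [-1.1, 3.2, 4.6]
grip_width: 18.7
finger_force: 20.0
t 17.0 q [-0.52  0.42  1.51  0.    1.21  0.92] pos [ 502.9 -151.2  168.6] F [-1.1  3.2  4.6] grip 18.7 20.00052684248658
shift [-0.9 -0.1  1.6] turn [-0.    -0.001  0.001]
```

Gripped at the stop. Opening now, half a turn at a time in 15° rows.

```bash
python3 -m jog '[[[10.9,-1.4,0],[0,0,0],-1],[[21,-5.6,0],[0,0,0],-1],[[29.7,-12.3,0],[0,0,0],-1],[[36.4,-21,0],[0,0,0],-1],[[40.6,-31.1,0],[0,0,0],-1],[[42,-42,0],[0,0,0],-1],[[40.6,-52.9,0],[0,0,0],-1],[[36.4,-63,0],[0,0,0],-1],[[29.7,-71.7,0],[0,0,0],-1],[[21,-78.4,0],[0,0,0],-1],[[10.9,-82.6,0],[0,0,0],-1],[[0,-84,0],[0,0,0],-1]]' 20
python3 w.py 491.7 -67.6 167 -1.4435
```

```text
time: 18.2
ee_pos: [492.1, -67.7, 168.6]
eef_rot: [[0.992, 0.128, 0.003], [0.128, -0.992, -0.0], [0.003, 0.0, -1.0]]
ft_force: [3.1, -3.5, 4.7]
grip_width: 18.5
finger_force: 20.0
t 18.2 q [-0.38  0.38  1.59  0.    1.17  1.07] pos [492.1 -67.7 168.6] F [ 3.1 -3.5  4.7] grip 18.5 20.00069523230195
shift [-0.4 -0.2  1.6] turn [ 0.    -0.003  0.001]
```

Tracking well, with small forces. Next half turn, back to the -y side.

```bash
python3 -m jog '[[[-10.9,1.4,0],[0,0,0],-1],[[-21,5.6,0],[0,0,0],-1],[[-29.7,12.3,0],[0,0,0],-1],[[-36.4,21,0],[0,0,0],-1],[[-40.6,31.1,0],[0,0,0],-1],[[-42,42,0],[0,0,0],-1],[[-40.6,52.9,0],[0,0,0],-1],[[-36.4,63,0],[0,0,0],-1],[[-29.7,71.7,0],[0,0,0],-1],[[-21,78.4,0],[0,0,0],-1],[[-10.9,82.6,0],[0,0,0],-1],[[0,84,0],[0,0,0],-1]]' 20
python3 w.py 502.5 -151.2 167 -1.4435
```

```text
time: 19.4
ee_pos: [502.5, -151.3, 168.5]
eef_rot: [[0.992, 0.127, -0.0], [0.127, -0.992, 0.001], [-0.0, -0.001, -1.0]]
ft_force: [-2.6, 3.2, 9.4]
grip_width: 19.0
finger_force: 20.0
t 19.4 q [-0.52  0.42  1.51  0.    1.21  0.92] pos [ 502.5 -151.3  168.5] F [-2.6  3.2  9.4] grip 19.0 20.00102827718365
shift [-0.  -0.1  1.5] turn [-0.001  0.     0.   ]
```

```bash
python3 -m jog '[[[10.9,-1.4,0],[0,0,0],-1],[[21,-5.6,0],[0,0,0],-1],[[29.7,-12.3,0],[0,0,0],-1],[[36.4,-21,0],[0,0,0],-1],[[40.6,-31.1,0],[0,0,0],-1],[[42,-42,0],[0,0,0],-1],[[40.6,-52.9,0],[0,0,0],-1],[[36.4,-63,0],[0,0,0],-1],[[29.7,-71.7,0],[0,0,0],-1],[[21,-78.4,0],[0,0,0],-1],[[10.9,-82.6,0],[0,0,0],-1],[[0,-84,0],[0,0,0],-1]]' 20
python3 w.py 491.7 -67.6 167 -1.4435
```

```text
time: 20.6
ee_pos: [492.1, -67.7, 168.6]
eef_rot: [[0.992, 0.128, 0.002], [0.128, -0.992, -0.0], [0.002, 0.0, -1.0]]
ft_force: [2.7, -3.7, 4.9]
grip_width: 18.2
finger_force: 20.0
t 20.6 q [-0.38  0.38  1.59  0.    1.17  1.07] pos [492.1 -67.7 168.6] F [ 2.7 -3.7  4.9] grip 18.2 20.000770944025135
shift [-0.4 -0.1  1.6] turn [ 0.    -0.002  0.001]
```

Last half turn, then settle.

```bash
python3 -m jog '[[[-10.9,1.4,0],[0,0,0],-1],[[-21,5.6,0],[0,0,0],-1],[[-29.7,12.3,0],[0,0,0],-1],[[-36.4,21,0],[0,0,0],-1],[[-40.6,31.1,0],[0,0,0],-1],[[-42,42,0],[0,0,0],-1],[[-40.6,52.9,0],[0,0,0],-1],[[-36.4,63,0],[0,0,0],-1],[[-29.7,71.7,0],[0,0,0],-1],[[-21,78.4,0],[0,0,0],-1],[[-10.9,82.6,0],[0,0,0],-1],[[0,84,0],[0,0,0],-1]]' 20
python3 -m jog '[[[0,0,0],[0,0,0],-1],[[0,0,0],[0,0,0],-1],[[0,0,0],[0,0,0],-1],[[0,0,0],[0,0,0],-1],[[0,0,0],[0,0,0],-1]]' 20 >/dev/null
python3 w.py 502.5 -151.2 167 -1.4435
python3 - <<'E'
from h import *
m=[(502.3,-151,186),(497,-109.3,125),(478-8.9,39.5+69.4,128)]
a=crop("top",245,170,95,70,4,"a.png",m);b=crop("side",255,130,90,120,4,"b.png",m)
a=cv2.copyMakeBorder(a,0,200,0,0,0);cv2.imwrite("pics/ab6.png",np.hstack([a,b]))
E
```

```text
time: 21.8
ee_pos: [502.5, -151.3, 168.5]
eef_rot: [[0.992, 0.127, -0.0], [0.127, -0.992, 0.001], [-0.0, -0.001, -1.0]]
ft_force: [-3.6, 3.8, 9.0]
grip_width: 18.3
finger_force: 20.0
t 22.3 q [-0.52  0.42  1.51  0.    1.21  0.92] pos [ 503.  -151.1  168.6] F [2.4 0.8 5.6] grip 18.8 20.000710337189957
shift [-0.5 -0.   1.6] turn [ 0.    -0.002  0.   ]
```

View pics/ab6.png

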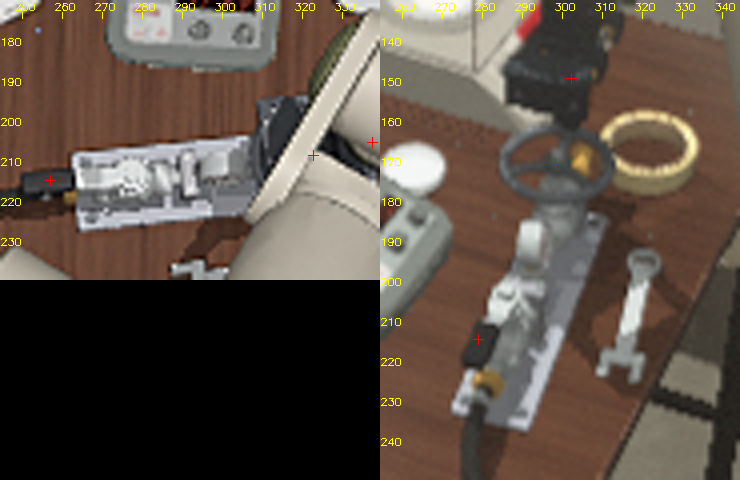

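The fingers hold the handle at the two-turn position, the lever is in line on its mark, and the wrench and tape roll haven't moved. Handing in.

```bash
python3 -c "
from cell import *
print(finish_job())"
```

```text
the job is handed in; nothing more can be done
None
```

I handed the job in: by my measurements, the valve was shut on its stop before the shut-off lever was swung in line, then the wheel was backed off two turns, with the gripper still closed on the handle at 20 N. A mistyped move early on let the wheel spring about 0.9 rad open, so I shut it again before touching the lever; hand-in returned no verdict.

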